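# Open the shell-soaking bath and hold its cover at the line

## Task

The bath for soaking shell blanks is drained and cold, and its cover must stand open so that I can get at the blanks. First lift the loose round lid off the cover by its knob and set it down gently, knob up and lying flat, in the empty steel tray; then raise the hinged cover by the middle of its bar handle until the long line on the quadrant stands at the clamp screw (35 degrees open). Finish while still holding the cover steady there by the handle, so that I can tighten the screw, and leave the other things on the table where they are.

Things in the scene. Friction and masses are not known exactly. Their poses are not given: they have to be found in the camera images.
- bath: White box-shaped soaking bath fixed to the table, 260 mm deep (its x), 300 mm wide (its y), 155 mm high, with an open steel tub inside under the hinged cover. Origin: centre of its underside on the table; z up, x from its front (control panel, cover handle; towards the robot) to its back (hinge). Left or right of the table's middle, yaw within 0.2 rad.
- cover_hinge (a point): Middle of the cover's hinge axis, which runs along the bath's y at the top of its back edge, 155 mm above the table (130 mm behind the bath's centre). Does not move; axes as the bath's.
- cover (a joint): Angle of the hinged steel cover (264 by 304 mm, 8 mm thick, 0.5 to 0.7 kg), rad: 0 shut (level, its top 163.5 mm above the table), growing as its front edge is raised, end stop 0.84. Almost no friction: it falls shut when let go. At 35 degrees (0.611) the long line is at the clamp screw. Its round opening, 111 mm wide, centred 115 mm in front of the hinge, is covered by the loose lid.
- cover_handle (a point): Middle of the cover's black bar handle: round bar 12 mm thick, 110 mm long, parallel to the hinge, on a post at each end, 35 mm above the cover's top (29 mm gap under it). Cover shut: 235 mm in front of (bath's -x) and 43 mm above the hinge axis; it swings about it with the cover. A vertical gripper can pinch the bar from above, closing across it; the bar turns between the fingers.
- clamp_screw (a point): Wing-headed clamp screw fixed near the top of the bath's left (+y) side, 149 mm in front of the hinge axis and 13 mm below it; it runs in the slot of the quadrant. It is loose: it does not hold the cover.
- quadrant_line (a point): The long black line (with a black tab at its outer end) across the quadrant, a slotted metal arc of 150 mm radius about the hinge that hangs from the cover outside the bath's left (+y) side, with a short line every 5 degrees. This point is the middle of the long line; it rises with the cover and meets the clamp screw's point at 35 degrees open.
- lid: Loose round stainless lid, 128 mm across, 0.14 to 0.28 kg, over the opening in the cover. Under it a locating step 100 mm across and 5 mm deep (in the opening at the start), then a flange 4.5 mm thick; in the middle a black knob 30 mm across, its top 42 mm above the lid's underside. Origin: centre of the underside of the step; z up along the knob. Any yaw.
- lid_knob (a point): Point on the axis of the lid's knob, 31 mm above the lid's origin, at the height to grip (the knob is 30 mm across between 24 and 37 mm above the origin, a thinner stem below 19 mm).
- tray: Empty rectangular stainless tray fixed to the table, 210 mm (its x) by 280 mm (its y), walls 22 mm high and 4 mm thick, floor 4 mm thick. Origin: centre of its underside on the table. It stands beside the bath, on the other side of the middle of the table. (The trays with paper in them are not meant.)
- tape_roll: Roll of packing tape lying flat, 100 mm across, 45 mm high, left of the robot's front; leave alone. Origin: centre of underside.
- bowl: White ceramic bowl, 110 mm across, 45 mm high, to the left; leave alone. Origin: centre of underside.
- brush_cup: Ceramic cup, 72 mm across, 95 mm high, to the right; leave alone. Origin: centre of underside.
- tape_measure: Black tape measure standing upright, 62 by 38 by 56 mm, between the robot and the work; leave alone. Origin: centre of underside.
Not all that is in view belongs to the job. Leave any green look-alike of the lid alone.

How it is judged (in metres and radians):
On the way, in this order (a step that is already met when the one before it is completed fails the run):
1. the lid lies flat in the empty tray, knob up, let go, while the cover is still shut (x of lid in the frame of tray between -0.055 and 0.055 m and y of lid in the frame of tray between -0.09 and 0.09 m and height (world z) of lid below 0.009 m and angle between lid's own z axis and vertical below 0.08 rad and linear speed of lid below 0.03 m/s and contact force between the fingers and lid below 0.1 N and value of joint cover below 0.08 rad), for 0.2 s.
2. the cover is held by its handle at the line (value of joint cover between 0.551 and 0.671 rad and contact force between the fingers and cover above 1 N and distance between the grasp point and cover_handle below 0.05 m), for 0.3 s.
At the end, for the whole second after the job is handed in: The cover stands still at 35 degrees open, within 0.06 rad (3.4 degrees), long line within 9 mm of the clamp screw, held by the fingers on its handle (over 1 N, gripper within 50 mm of the bar's middle); the lid lies flat, knob up and untouched on the floor of the empty tray (all of step 2 and velocity of joint cover between -0.05 and 0.05 rad/s and x of lid in the frame of tray between -0.055 and 0.055 m and y of lid in the frame of tray between -0.09 and 0.09 m and height (world z) of lid below 0.009 m and angle between lid's own z axis and vertical below 0.08 rad and linear speed of lid below 0.03 m/s and contact force between each of the arm, the fingers and lid below 0.1 N); the arm keeps its last pose, push and grip.
It fails at once if the lid is dropped or thrown (moving faster than 0.6 m/s out of the fingers) (linear speed of lid above 0.6 m/s and contact force between the fingers and lid below 0.05 N).
It fails at once if a thing standing about is pushed more than 30 mm (distance of any of tape_roll, bowl, brush_cup, tape_measure from where it was at the start of the episode above 0.03 m).
It also fails if it takes over 58 s, if anything falls off the work surface, if the arm or the gripper's body presses on something with over 40 N, if the wrist force passes 120 N, or if a joint passes its speed limit or range.

## Robot

A 6-joint arm with a two-finger parallel gripper is mounted at the origin on the work surface. World frame = base frame: x ahead of the robot, y to its left, z up, the work surface at z = 0. Lengths are in m, angles in degrees, forces in N, time in s.
With the tool pointing down it reaches from about 0.35 to 0.725 m from the base axis. Payload 4.3 kg.
Tool frame: the origin (TCP) lies where the fingers leave the gripper's body, on its centre line; the fingertips stand 73 mm ahead of it and the grasp point (between the pads) lies 54 mm ahead of it (r.hold_point_z is the distance from the TCP to the grasp point, in m); z points along the fingers, y is the line along which they close (so a half turn about z gives the same grasp; the last joint's range is limited). The gripper opens to 85 mm and grips with 20 to 120 N. Pads are 22 mm wide; open, the fingers measure 114 mm over their backs; the gripper's body (76 mm by 85 mm) begins 54 mm behind the grasp point. The pads swing forward as they close: fully open they stand 13 mm farther back than shut.
Start: joints at [-81.778, 21.618, 4.641, 73.018, 0, 83.68], TCP at [0.144, -0.557, 0.304] pointing down, gripper open.
Joint ranges: [-156.06, 156.06], [-48.1, 94.91], [-58.44, 69.94], [-101.28, 121.22], [-78.64, 73.56], [-180, 180]. Speed limits (degrees/s): [147.25, 147.25, 180, 180, 180, 180].

## Interface

Orientations are given as a 3x3 rotation matrix whose columns are the frame's x, y, z axes.
In Python, from plant import monitor, snapshot, finish_job, r gives the robot as it stands.
- The arm moves only by the tool tcp_steps, called after "Emit:" as name(argument=value, ...) on one line, values as JSON. Schema: {"type":"object","properties":{"plan":{"type":"array","items":{"type":"number"},"minItems":7,"maxItems":140},"grip_n":{"type":"number"},"only":{"type":"string"},"quiet":{"type":"boolean"},"lines":{"type":"string"}},"required":["plan"],"additionalProperties":false}. plan is one flat list of numbers that holds 1 to 20 rows one after another, with no inner brackets; each row has 7 numbers: the finger opening in m, then dx, dy, dz in a scale on which 1.0 is 400 mm, then a rotation vector rx, ry, rz in a scale on which 1.0 is 120 degrees; each row shifts and turns the commanded pose from where the row before left it, along the tool's axes as they then stand; what a row does not reach is not made up. A row lasts 1/12 s, in which the tool goes at most 0.0417 m and 7.16 degrees, less where a joint would pass 70% of its speed; a pose out of reach is approached as far as the arm can. The fingers move at their own pace and stop on an object; grip_n is the grip in N (left out, the last holds). Time passes only in rows, so rows that do not move let the fingers close. The tool returns the time, the measured TCP pose, the force, the opening and the grip force at its end. only (a regular expression) keeps the lines of the reply that match it, lines (a string "A,B") keeps lines A to B, and quiet returns only ok. Input that does not fit is refused with a message, and nothing moves.
- monitor.state(): the state, without advancing time (a new reading comes with each control period).
- snapshot(name): name is "scene" or "top" or "wrist"; returns a dict with "img" (400x640x3 uint8, red, green, blue), "depth" (400x640 float32, m along the optical axis (not along the pixel's ray), 0 where there is no reading), "camera_matrix" (3x3 intrinsics, pixels), "R" (3x3) and "t" (3): a world point X has camera coordinates R X + t. Camera axes: x right, y down, z forward; pixel columns grow to the right and rows downward; lengths in m; the calibration is good to about 2 mm. The wrist camera is an equidistant fisheye: a pixel r from the principal point sees the ray r / f radians off the axis. A picture is of the moment at which its call begins.
- finish_job(): hands the job in; it is judged then, once.
The state is a dict: "time_s": time; "qpos": joint angles; "qvel": joint speeds; "joint_efforts": joint torques, N m; "tool_pos": TCP position; "orientation": TCP orientation; "contact_force": force on the tool from outside, world axes, zero at the start; "torque": the same for the moment, N m; "gripper_width": finger opening in m; "grasp_force": force on a finger pad.
Only numpy, scipy, OpenCV 4.12 (cv2) and the standard library are available. Lean on these libraries where they do the work, as an engineer would, in place of code of your own. Each camera call takes 0.05 s, during which the arm holds its last target. There are 200 camera calls.

## Working session

There is one attempt and no reset: what is moved stays moved. The work goes in short steps, Python scripts to look and compute and a tool call to move; the robot and the scene stay as the last step left them, time stands still between calls to the robot, and variables do not carry over. Pictures are saved under pics/ and viewed, at most 10 in all, crops included, and the job is handed in when it is done.

```bash
ls; mkdir -p pics; python3 - <<'E'
from plant import monitor, snapshot, r
import cv2,numpy as np
for n in("scene","top"):
    s=snapshot(n); np.savez(f"{n}0.npz",**s); cv2.imwrite(f"pics/{n}0.png",s["img"][:,:,::-1])
    print(n,s["camera_matrix"].tolist(),(-s["R"].T@s["t"]).round(3),s["R"].round(2).tolist())
st=monitor.state();print(st["time_s"],st["tool_pos"],st["orientation"],st["contact_force"])
E
```

```text
pics
scene [[460.0765974138502, 0.0, 321.9534157246937], [0.0, 460.0765974138502, 200.03854686002285], [0.0, 0.0, 1.0]] [ 1.267 -0.451  1.609] [[0.55, 0.84, -0.01], [0.73, -0.48, -0.49], [-0.42, 0.26, -0.87]]
top [[373.028540674352, 0.0, 318.19432545163016], [0.0, 373.028540674352, 198.01939551667854], [0.0, 0.0, 1.0]] [0.353 0.005 1.538] [[0.0, -1.0, 0.01], [-0.99, -0.0, -0.14], [0.14, -0.01, -0.99]]
0.1 [ 0.14432461 -0.55613922  0.30307275] [[ 9.67968794e-01  2.51070446e-01 -2.14040555e-04]
 [ 2.51070422e-01 -9.67967183e-01  1.78205839e-03]
 [ 2.40237961e-04 -1.77871616e-03 -9.99998389e-01]] [-0.5701743  -0.0636905  -0.55560715]
```

View pics/top0.png

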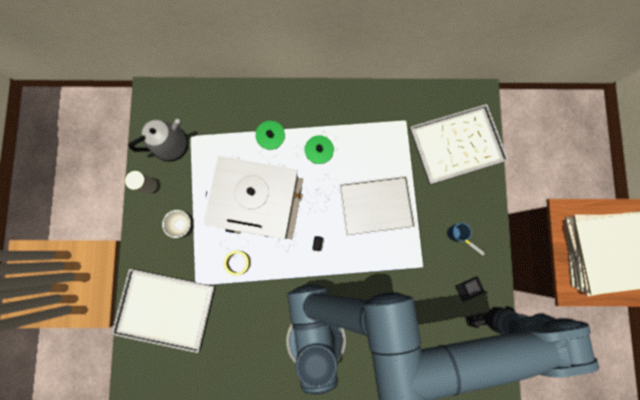

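View pics/scene0.png

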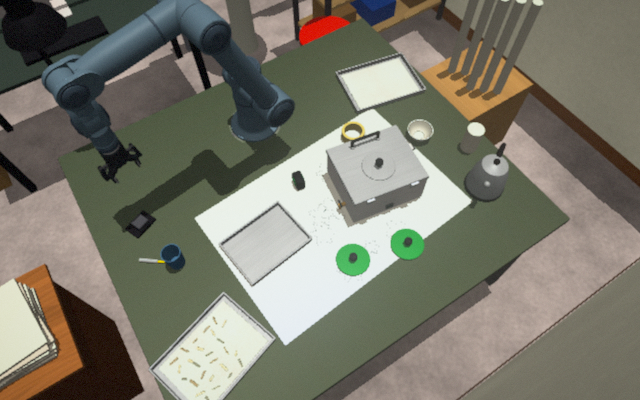

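The top view shows the bath with the steel lid (knob at about 251,191), the bar handle at about (244,223) and the empty steel tray at about (377,206). The lid-like things are the steel disc on the cover at (251,191) and two green discs at (270,134) and (319,149). The steel disc is the lid because it sits on the cover and isn't green. The other trays, at (165,310) and (458,143), have paper in them. I'll measure next and confirm in a crop.

```bash
cat > h.py <<'E'
import numpy as np,cv2
def cloud(s):
    K=s["camera_matrix"];v,u=np.mgrid[:400,:640];d=s["depth"]
    c=np.stack([(u-K[0,2])/K[0,0]*d,(v-K[1,2])/K[1,1]*d,d],-1)
    return (c-s["t"])@s["R"]
def ray(s,u,v,z):
    K=s["camera_matrix"];w=np.array([(u-K[0,2])/K[0,0],(v-K[1,2])/K[1,1],1])@s["R"];o=-s["R"].T@s["t"]
    return o+w*(z-o[2])/w[2]
def proj(s,X):
    c=s["R"]@np.array(X)+s["t"];p=s["camera_matrix"]@c;return p[:2]/p[2]
def rect(P,m):
    m=m.astype(np.uint8);n,l,st,_=cv2.connectedComponentsWithStats(m)
    i=1+st[1:,4].argmax();q=P[l==i][:,:2].astype(np.float32);return cv2.minAreaRect(q*1000),len(q)
E
python3 - <<'E'
import numpy as np,cv2
from h import *
for n in("top","scene"):
    s=dict(np.load(f"{n}0.npz"));P=cloud(s);z=P[...,2];g=s["img"].max(-1)
    roi=(P[...,0]>.3)&(P[...,0]<.85)&(P[...,1]<.45)&(P[...,1]>-.4)
    print(n,"cover",rect(P,roi&(z>.150)&(z<.18)))
    hsv=cv2.cvtColor(s["img"],cv2.COLOR_RGB2HSV)
    print("z table",np.median(z[roi&(z<.03)]))
    print("tray rim",rect(P,roi&(z>.011)&(z<.035)&(P[...,1]<.02)&(hsv[...,1]<60)))
    dk=((g<70)&roi&(z>.14)).astype(np.uint8)
    k,l,st,c=cv2.connectedComponentsWithStats(dk)
    for i in range(1,k):
        if st[i,4]>15:
            q=P[l==i];print("dark",st[i].tolist(),c[i].round(1),np.median(q,0).round(4),ray(s,*c[i],.199).round(4))
s=dict(np.load("top0.npz"))
a=cv2.resize(s["img"][110:275,190:430],None,fx=3.3,fy=3.3,interpolation=cv2.INTER_CUBIC)
cv2.imwrite("pics/crop1.png",a[:,:,::-1])
E
```

```text
top cover (((554.7955322265625, 249.4771270751953), (320.5661926269531, 274.8606872558594), 79.92111206054688), 5677)
z table 0.0010814432377301095
tray rim (((535.221923828125, -250.90740966796875), (216.60768127441406, 286.02789306640625), 7.338896751403809), 463)
dark [248, 188, 6, 7, 33] [250.5 190.9] [0.5643 0.2359 0.1996] [0.5649 0.2375 0.199 ]
scene cover (((556.9584350585938, 250.16522216796875), (324.0056457519531, 278.5692443847656), 80.3834228515625), 4721)
z table 0.0002474725413366505
tray rim (((537.5430297851562, -248.5568389892578), (221.0081787109375, 291.4562072753906), 7.941263198852539), 554)
dark [351, 132, 28, 15, 56] [364.2 137.7] [0.4528 0.2562 0.2015] [0.4531 0.2569 0.199 ]
dark [376, 159, 7, 8, 37] [378.6 162.4] [0.5739 0.2362 0.1966] [0.5744 0.2354 0.199 ]
```

View pics/crop1.png

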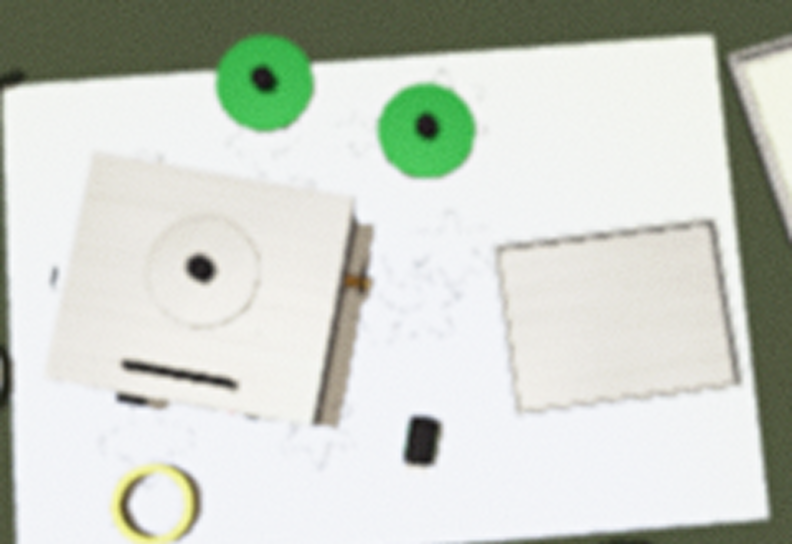

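The crop confirms it. The steel lid with its black knob at crop (200,268) is on the cover, the bar handle runs from (122,364) to (237,384), and both green discs are off the bath. The empty tray is at crop (620,315). From this, the bath yaw is about -9.9°, the knob is near (0.570, 0.2365), and the tray centre is near (0.536, -0.250). I'll turn the fingers across the bar first, then travel.

The manual's scale: shifts go in shares of 400 mm and turns go in shares of 120 degrees. Converting my numbers, -6.6 degrees is -0.055.

Emit:
tcp_steps(plan=[0.085, 0, 0, 0, 0, 0, -0.055, 0.085, 0, 0, 0, 0, 0, -0.055, 0.085, 0, 0, 0, 0, 0, -0.055, 0.085, 0, 0, 0, 0, 0, -0.055, 0.085, 0, 0, 0, 0, 0, -0.055, 0.085, 0, 0, 0, 0, 0, -0.055, 0.085, 0, 0, 0, 0, 0, -0.055, 0.085, 0, 0, 0, 0, 0, -0.055, 0.085, 0, 0, 0, 0, 0, -0.055, 0.085, 0, 0, 0, 0, 0, -0.0525])

```text
time_s: 0.93
tool_pos: [0.1444, -0.5563, 0.3033]
orientation: [[0.164, 0.986, -0.0], [0.986, -0.164, 0.001], [0.001, -0.0, -1.0]]
contact_force: [0.1, 0.0, -0.9]
gripper_width: 0.0854
grasp_force: 0.0
```

Emit:
tcp_steps(plan=[0.085, 0.075, 0.025, 0, 0, 0, 0, 0.085, 0.075, 0.025, 0, 0, 0, 0, 0.085, 0.075, 0.025, 0, 0, 0, 0, 0.085, 0.075, 0.025, 0, 0, 0, 0, 0.085, 0.075, 0.025, 0, 0, 0, 0, 0.085, 0.075, 0.025, 0, 0, 0, 0, 0.085, 0.075, 0.025, 0, 0, 0, 0, 0.085, 0.075, 0.025, 0, 0, 0, 0, 0.085, 0.075, 0.025, 0, 0, 0, 0, 0.085, 0.075, 0.025, 0, 0, 0, 0, 0.085, 0.075, 0.025, 0, 0, 0, 0, 0.085, 0.075, 0.025, 0, 0, 0, 0, 0.085, 0.075, 0.025, 0, 0, 0, 0, 0.085, 0.075, 0.025, 0, 0, 0, 0, 0.085, 0.075, 0.025, 0, 0, 0, 0, 0.085, 0.075, 0.025, 0, 0, 0, 0, 0.085, 0.075, 0.025, 0, 0, 0, 0, 0.085, 0.075, 0.025, 0, 0, 0, 0, 0.085, 0.075, 0.025, 0, 0, 0, 0, 0.085, 0.075, 0.025, 0, 0, 0, 0])

```text
time_s: 2.6
tool_pos: [0.4434, 0.0025, 0.3036]
orientation: [[0.169, 0.986, -0.001], [0.986, -0.169, -0.0], [-0.0, -0.001, -1.0]]
contact_force: [1.3, -0.3, -0.0]
gripper_width: 0.0852
grasp_force: 0.0
```

```bash
python3 - <<'E'
from plant import monitor, snapshot, r
import cv2,numpy as np
print(r.hold_point_z)
s=snapshot("wrist"); np.savez("wrist0.npz",**s); cv2.imwrite("pics/wrist0.png",s["img"][:,:,::-1])
print(s["camera_matrix"].tolist(),(-s["R"].T@s["t"]).round(3),s["R"].round(2).tolist())
st=monitor.state();print(st["time_s"],st["tool_pos"],st["orientation"].round(4) if hasattr(st["orientation"],"round") else st["orientation"],st["qpos"])
E
```

```text
0.0539
[[309.70691628693146, 0.0, 323.7127401762871], [0.0, 309.70691628693146, 198.51633724512212], [0.0, 0.0, 1.0]] [0.454 0.072 0.373] [[0.99, -0.17, -0.0], [-0.16, -0.95, 0.28], [-0.05, -0.27, -0.96]]
2.65 [0.44557293 0.00628599 0.30358022] [[ 0.1648  0.9863  0.0019]
 [ 0.9863 -0.1648  0.0043]
 [ 0.0046  0.0011 -1.    ]] [ -7.49903486   6.59757244 -15.14050701  68.18849726   0.26078607
  91.98722667]
```

View pics/wrist0.png

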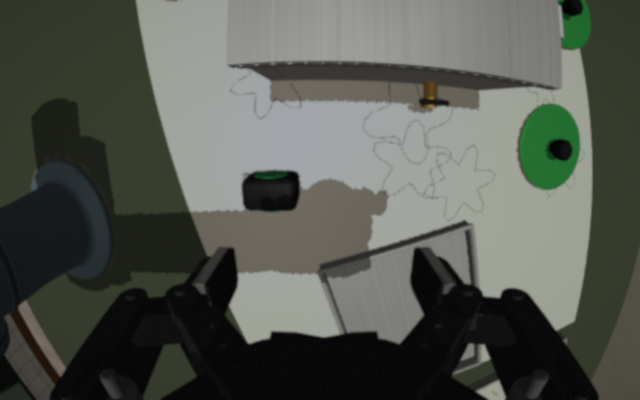

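The wrist view shows the bath's right side at the top, the tape measure at (270,190) and the green lid at (549,147). The way is clear, so I'll go on to above the knob.

Scaled: 0.03 m is 0.075, 0.01 m is 0.025.

Emit:
tcp_steps(plan=[0.085, 0.075, 0.025, 0, 0, 0, 0, 0.085, 0.075, 0.025, 0, 0, 0, 0, 0.085, 0.075, 0.025, 0, 0, 0, 0, 0.085, 0.075, 0.025, 0, 0, 0, 0, 0.085, 0.075, 0.025, 0, 0, 0, 0, 0.085, 0.075, 0.025, 0, 0, 0, 0, 0.085, 0.075, 0.025, 0, 0, 0, 0, 0.085, 0.075, 0.025, 0, 0, 0, 0, 0.085, 0, 0, 0, 0, 0, 0, 0.085, 0, 0, 0, 0, 0, 0, 0.085, 0, 0, 0, 0, 0, 0])

```text
time_s: 3.57
tool_pos: [0.5622, 0.2232, 0.3032]
orientation: [[0.169, 0.986, -0.002], [0.986, -0.169, -0.001], [-0.001, -0.001, -1.0]]
contact_force: [-0.2, -0.5, -0.6]
gripper_width: 0.085
grasp_force: 0.0
```

```bash
cat >> h.py <<'E'
def wray(s,u,v,z):
    K=s["camera_matrix"];a=np.array([u-K[0,2],v-K[1,2]])/K[0,0];th=np.hypot(*a)
    w=np.append(a/th*np.sin(th),np.cos(th))@s["R"];o=-s["R"].T@s["t"];return o+w*(z-o[2])/w[2]
E
python3 - <<'E'
from plant import monitor, snapshot, r
import cv2,numpy as np
s=snapshot("wrist"); np.savez("wrist1.npz",**s); cv2.imwrite("pics/wrist1.png",s["img"][:,:,::-1])
st=monitor.state();print(st["time_s"],st["tool_pos"],st["orientation"])
E
```

```text
3.6167 [0.56215808 0.22283941 0.30358809] [[ 1.70151800e-01  9.85417195e-01 -1.14734470e-03]
 [ 9.85417367e-01 -1.70152767e-01 -8.05169909e-04]
 [-9.88652149e-04 -9.93612287e-04 -9.99999018e-01]]
```

View pics/wrist1.png

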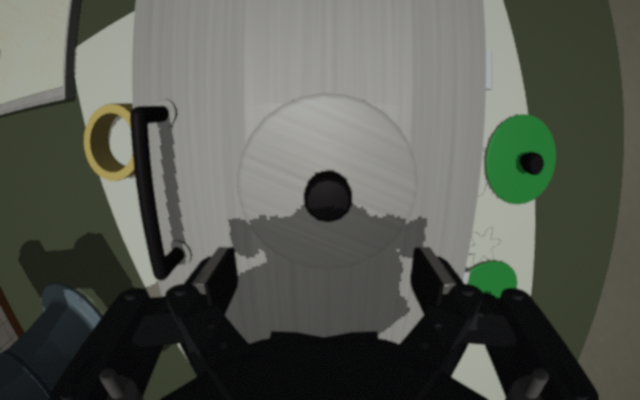

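The wrist view shows the steel lid's knob at (328,196) and the bar handle on the left, from (138,112) to (161,275). I'll cast rays from these pixels.

```bash
python3 - <<'E'
from h import *
s=dict(np.load("wrist1.npz"));g=s["img"].max(-1)
m=(g<60).astype(np.uint8);m[:150]=0;m[240:]=0;m[:,:280]=0;m[:,380:]=0
c,rad=cv2.minEnclosingCircle(max(cv2.findContours(m,0,2)[0],key=cv2.contourArea));print(c,rad)
for z in(.2005,.195):print(wray(s,*c,z))
# lid flange: edge circle points by eye
print("lid", (wray(s,239,182,.168)+wray(s,417,182,.168))/2, wray(s,328,93,.168),wray(s,328,268,.168))
a,b=wray(s,140,112,.198),wray(s,162,275,.198);print("bar",a,b,(a+b)/2,np.linalg.norm(a-b),np.degrees(np.arctan2(*(a-b)[:2])))
E
```

```text
(327.51910400390625, 196.21974182128906) 25.614818572998047
[0.56699712 0.24493661 0.2005    ]
[0.56679163 0.24339857 0.195     ]
lid [0.56802694 0.2459489  0.168     ] [0.5777321  0.30440532 0.168     ] [0.55692865 0.18076845 0.168     ]
bar [0.46016468 0.3185664  0.198     ] [0.43987325 0.20632597 0.198     ] [0.45001896 0.26244619 0.198     ] 0.11405988533813238 10.247553381214377
```

Scaled: 0.0197 m is 0.0493, 0.0025 m is 0.0063.

Emit:
tcp_steps(plan=[0.085, 0.0493, 0.0063, 0, 0, 0, 0, 0.085, 0, 0, 0.0375, 0, 0, 0, 0.085, 0, 0, 0.0375, 0, 0, 0, 0.085, 0, 0, 0.0363, 0, 0, 0, 0.085, 0, 0, 0.0325, 0, 0, 0, 0.02, 0, 0, 0, 0, 0, 0, 0.02, 0, 0, 0, 0, 0, 0, 0.02, 0, 0, 0, 0, 0, 0, 0.02, 0, 0, 0, 0, 0, 0, 0.02, 0, 0, 0, 0, 0, 0, 0.02, 0, 0, 0, 0, 0, 0, 0.02, 0, 0, 0, 0, 0, 0, 0.02, 0, 0, 0, 0, 0, 0], grip_n=50)

```text
time_s: 4.7
tool_pos: [0.569, 0.2427, 0.248]
orientation: [[0.17, 0.986, 0.002], [0.986, -0.17, 0.0], [0.0, 0.002, -1.0]]
contact_force: [-1.2, -0.7, 7.0]
gripper_width: 0.028
grasp_force: 49.3
```

Scaled: -0.01 m is -0.025, -0.006 m is -0.015.

Emit:
tcp_steps(plan=[0.02, 0, 0, -0.01, 0, 0, 0, 0.02, 0, 0, -0.015, 0, 0, 0, 0.02, 0, 0, -0.025, 0, 0, 0, 0.02, 0, 0, -0.025, 0, 0, 0, 0.02, 0, 0, -0.025, 0, 0, 0, 0.02, 0, 0, -0.025, 0, 0, 0, 0.02, 0, 0, -0.025, 0, 0, 0, 0.02, 0, 0, -0.025, 0, 0, 0, 0.02, 0, 0, 0, 0, 0, 0, 0.02, 0, 0, 0, 0, 0, 0, 0.02, 0, 0, 0, 0, 0, 0])

```text
time_s: 5.62
tool_pos: [0.5685, 0.2428, 0.3161]
orientation: [[0.17, 0.986, -0.0], [0.986, -0.17, -0.0], [-0.0, -0.0, -1.0]]
contact_force: [0.2, 0.6, -1.5]
gripper_width: 0.0283
grasp_force: 49.4
```

```bash
python3 - <<'E'
from plant import monitor, snapshot
import cv2,numpy as np
s=snapshot("wrist"); np.savez("wrist2.npz",**s); cv2.imwrite("pics/wrist2.png",s["img"][:,:,::-1])
E
```

```text
(no output)
```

View pics/wrist2.png

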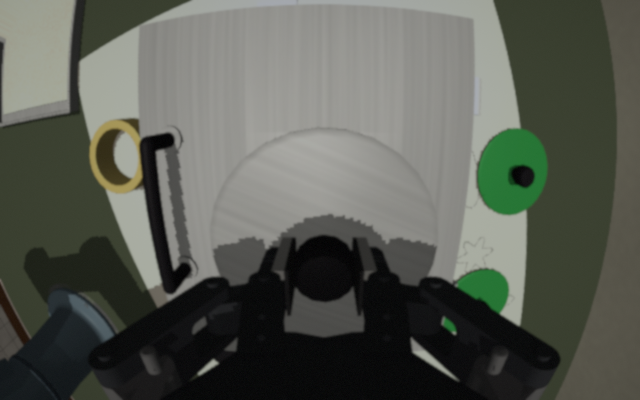

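The lid is in the grip: the knob is between the pads at (325,265), the disc has grown in the view, and the force has dropped by about a lid's weight. Next I'll carry it over to the tray.

Scaled: -0.0255 m is -0.0638, -0.02 m is -0.05.

Emit:
tcp_steps(plan=[0.02, -0.03, 0.005, 0, 0, 0, 0, 0.02, -0.0638, 0.0075, 0, 0, 0, 0, 0.02, -0.0638, 0.0075, 0, 0, 0, 0, 0.02, -0.0638, 0.0075, 0, 0, 0, 0, 0.02, -0.0638, 0.0075, 0, 0, 0, 0, 0.02, -0.0638, 0.0075, 0, 0, 0, 0, 0.02, -0.0638, 0.0075, 0, 0, 0, 0, 0.02, -0.0638, 0.0075, 0, 0, 0, 0, 0.02, -0.0638, 0.0075, 0, 0, 0, 0, 0.02, -0.0638, 0.0075, 0, 0, 0, 0, 0.02, -0.0638, 0.0075, 0, 0, 0, 0, 0.02, -0.0638, 0.0075, 0, 0, 0, 0, 0.02, -0.0638, 0.0075, 0, 0, 0, 0, 0.02, -0.0638, 0.0075, 0, 0, 0, 0, 0.02, -0.0638, 0.0075, 0, 0, 0, 0, 0.02, -0.0638, 0.0075, 0, 0, 0, 0, 0.02, -0.0638, 0.0075, 0, 0, 0, 0, 0.02, -0.0638, 0.005, 0, 0, 0, 0, 0.02, -0.0638, 0, 0, 0, 0, 0, 0.02, -0.05, 0, 0, 0, 0, 0])

```text
time_s: 7.33
tool_pos: [0.5352, -0.2524, 0.3157]
orientation: [[0.171, 0.985, -0.001], [0.985, -0.171, -0.0], [-0.001, -0.001, -1.0]]
contact_force: [-0.2, -0.6, -0.6]
gripper_width: 0.028
grasp_force: 49.4
```

Emit:
tcp_steps(plan=[0.02, 0, 0, 0, 0, 0, 0, 0.02, 0, 0, 0, 0, 0, 0, 0.02, 0, 0, 0.025, 0, 0, 0, 0.02, 0, 0, 0.05, 0, 0, 0, 0.02, 0, 0, 0.05, 0, 0, 0, 0.02, 0, 0, 0.05, 0, 0, 0, 0.02, 0, 0, 0.05, 0, 0, 0, 0.02, 0, 0, 0.05, 0, 0, 0, 0.02, 0, 0, 0.05, 0, 0, 0, 0.02, 0, 0, 0.05, 0, 0, 0, 0.02, 0, 0, 0.05, 0, 0, 0, 0.02, 0, 0, 0.025, 0, 0, 0, 0.02, 0, 0, 0, 0, 0, 0, 0.02, 0, 0, 0, 0, 0, 0, 0.02, 0, 0, 0, 0, 0, 0])

```text
time_s: 8.58
tool_pos: [0.5372, -0.25, 0.1375]
orientation: [[0.169, 0.986, 0.002], [0.986, -0.169, -0.001], [-0.001, 0.002, -1.0]]
contact_force: [0.5, 0.1, -1.8]
gripper_width: 0.0283
grasp_force: 49.5
```

```bash
python3 - <<'E'
from plant import snapshot
from h import *
s=snapshot("top");np.savez("top1.npz",**s)
a=cv2.resize(s["img"][110:275,190:430],None,fx=3.3,fy=3.3,interpolation=cv2.INTER_CUBIC)
cv2.imwrite("pics/crop2.png",a[:,:,::-1])
E
```

```text
(no output)
```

View pics/crop2.png

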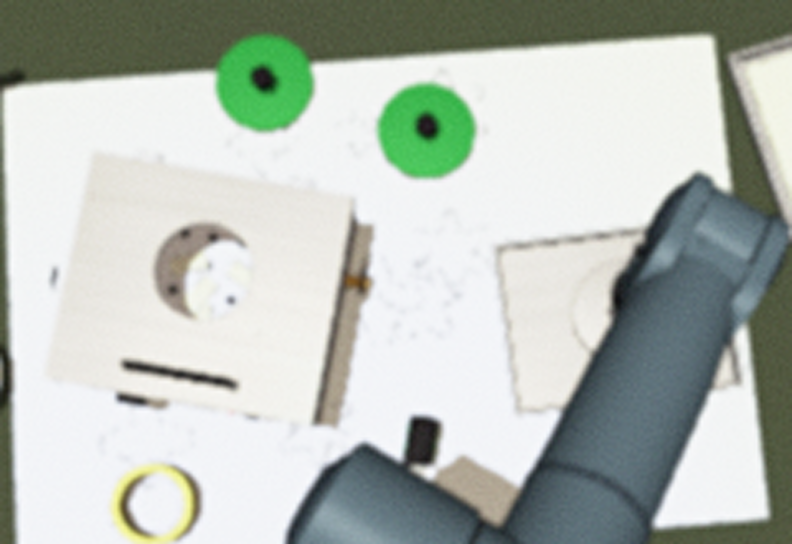

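The cover's opening now shows blanks at crop (205,272), the lid is above the tray, and everything else is unmoved. I'll lower it until it touches.

Scaled: 0.01 m is 0.025, 0.006 m is 0.015.

Emit:
tcp_steps(plan=[0.02, 0, 0, 0.025, 0, 0, 0, 0.02, 0, 0, 0.025, 0, 0, 0, 0.02, 0, 0, 0.025, 0, 0, 0, 0.02, 0, 0, 0.015, 0, 0, 0, 0.02, 0, 0, 0.0075, 0, 0, 0, 0.02, 0, 0, 0.005, 0, 0, 0, 0.02, 0, 0, 0.005, 0, 0, 0, 0.02, 0, 0, 0, 0, 0, 0, 0.02, 0, 0, 0, 0, 0, 0, 0.02, 0, 0, 0, 0, 0, 0])

```text
time_s: 9.47
tool_pos: [0.5369, -0.2501, 0.0937]
orientation: [[0.17, 0.986, 0.001], [0.986, -0.17, -0.001], [-0.0, 0.001, -1.0]]
contact_force: [-0.1, -0.4, -1.8]
gripper_width: 0.0281
grasp_force: 49.5
```

Scaled: 0.001 m is 0.0025.

Emit:
tcp_steps(plan=[0.02, 0, 0, 0.0025, 0, 0, 0, 0.02, 0, 0, 0, 0, 0, 0, 0.02, 0, 0, 0, 0, 0, 0, 0.02, 0, 0, 0, 0, 0, 0])

```text
time_s: 9.8
tool_pos: [0.5369, -0.2501, 0.0936]
orientation: [[0.169, 0.986, 0.001], [0.986, -0.169, -0.001], [-0.001, 0.001, -1.0]]
contact_force: [-2.6, 1.1, 5.1]
gripper_width: 0.0279
grasp_force: 50.1
```

Emit:
tcp_steps(plan=[0.02, 0, 0, 0.0025, 0, 0, 0, 0.02, 0, 0, 0, 0, 0, 0, 0.02, 0, 0, 0, 0, 0, 0, 0.02, 0, 0, 0, 0, 0, 0])

```text
time_s: 10.13
tool_pos: [0.5369, -0.2502, 0.0935]
orientation: [[0.169, 0.986, 0.001], [0.986, -0.169, -0.001], [-0.001, 0.002, -1.0]]
contact_force: [-3.5, 2.8, 11.7]
gripper_width: 0.028
grasp_force: 50.7
```

It's in contact, so I'll let go and rise.

Emit:
tcp_steps(plan=[0.035, 0, 0, 0, 0, 0, 0, 0.045, 0, 0, 0, 0, 0, 0, 0.06, 0, 0, 0, 0, 0, 0, 0.075, 0, 0, 0, 0, 0, 0, 0.075, 0, 0, 0, 0, 0, 0, 0.075, 0, 0, 0, 0, 0, 0, 0.075, 0, 0, 0, 0, 0, 0, 0.075, 0, 0, -0.025, 0, 0, 0, 0.075, 0, 0, -0.075, 0, 0, 0, 0.075, 0, 0, -0.1, 0, 0, 0, 0.075, 0, 0, -0.1, 0, 0, 0, 0.075, 0, 0, -0.1, 0, 0, 0, 0.075, 0, 0, -0.1, 0, 0, 0, 0.075, 0, 0, -0.025, 0, 0, 0, 0.075, 0, 0, 0, 0, 0, 0, 0.075, 0, 0, 0, 0, 0, 0], grip_n=20)

```text
time_s: 11.47
tool_pos: [0.5368, -0.2501, 0.3021]
orientation: [[0.169, 0.986, 0.002], [0.986, -0.169, -0.001], [-0.001, 0.002, -1.0]]
contact_force: [-0.7, 0.2, 0.1]
gripper_width: 0.075
grasp_force: 0.0
```

```bash
python3 - <<'E'
from plant import snapshot,monitor
from h import *
s=snapshot("wrist");cv2.imwrite("pics/wrist3.png",s["img"][:,:,::-1])
g=s["img"].max(-1);print(monitor.state()["tool_pos"])
E
```

```text
[ 0.53614042 -0.24969786  0.30043062]
```

View pics/wrist3.png

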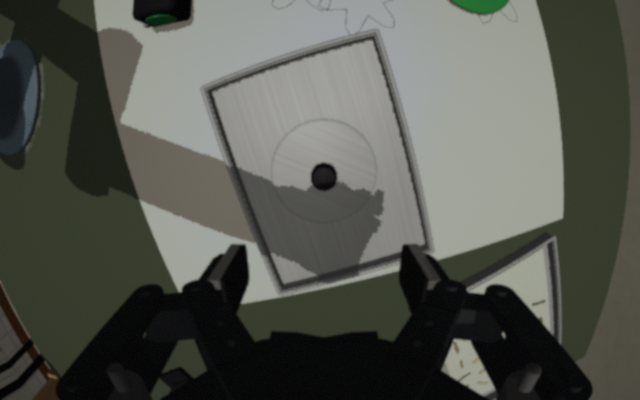

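The lid lies flat near the tray's centre, knob at (324,177), and it's released. Now to above the middle of the bar, at about (0.4505, 0.2625).

Scaled: 0.0245 m is 0.0613, -0.0086 m is -0.0215.

Emit:
tcp_steps(plan=[0.045, 0.0613, -0.0215, 0, 0, 0, 0, 0.045, 0.0613, -0.0215, 0, 0, 0, 0, 0.045, 0.0613, -0.0215, 0, 0, 0, 0, 0.045, 0.0613, -0.0215, 0, 0, 0, 0, 0.045, 0.0613, -0.0215, 0, 0, 0, 0, 0.045, 0.0613, -0.0215, 0, 0, 0, 0, 0.045, 0.0613, -0.0215, 0, 0, 0, 0, 0.045, 0.0613, -0.0215, 0, 0, 0, 0, 0.045, 0.0613, -0.0215, 0, 0, 0, 0, 0.045, 0.0613, -0.0215, 0, 0, 0, 0, 0.045, 0.0613, -0.0215, 0, 0, 0, 0, 0.045, 0.0613, -0.0215, 0, 0, 0, 0, 0.045, 0.0613, -0.0215, 0, 0, 0, 0, 0.045, 0.0613, -0.0215, 0, 0, 0, 0, 0.045, 0.0613, -0.0215, 0, 0, 0, 0, 0.045, 0.0613, -0.0215, 0, 0, 0, 0, 0.045, 0.0613, -0.0215, 0, 0, 0, 0, 0.045, 0.0613, -0.0215, 0, 0, 0, 0, 0.045, 0.0613, -0.0215, 0, 0, 0, 0, 0.045, 0.0613, -0.0215, 0, 0, 0, 0], grip_n=60)

```text
time_s: 13.18
tool_pos: [0.4483, 0.2628, 0.2986]
orientation: [[0.169, 0.986, -0.005], [0.986, -0.169, -0.002], [-0.003, -0.004, -1.0]]
contact_force: [0.4, 0.9, -0.4]
gripper_width: 0.0452
grasp_force: 0.0
```

Emit:
tcp_steps(plan=[0.045, 0, 0, 0, 0, 0, 0, 0.045, 0, 0, 0, 0, 0, 0, 0.045, 0, 0, 0, 0, 0, 0])

```text
time_s: 13.43
tool_pos: [0.4492, 0.2614, 0.2996]
orientation: [[0.169, 0.986, -0.003], [0.986, -0.169, -0.002], [-0.003, -0.003, -1.0]]
contact_force: [0.6, -0.3, -0.4]
gripper_width: 0.0448
grasp_force: 0.0
```

```bash
python3 - <<'E'
from plant import snapshot,monitor
from h import *
s=snapshot("wrist");np.savez("wrist4.npz",**s);cv2.imwrite("pics/wrist4.png",s["img"][:,:,::-1])
E
```

```text
(no output)
```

View pics/wrist4.png

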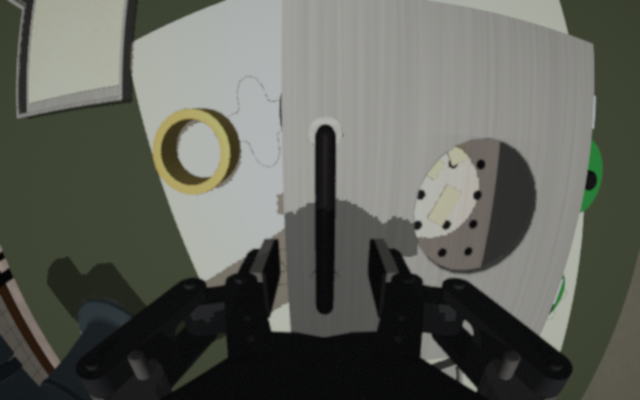

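The wrist view shows the bar from (325,128) to (324,308), midway between the fingers. I'll check its middle.

```bash
python3 - <<'E'
from h import *
s=dict(np.load("wrist4.npz"))
a,b=wray(s,325,128,.2),wray(s,324,310,.2);print(a,b,(a+b)/2,np.linalg.norm(a-b))
E
```

```text
[0.45899726 0.32195138 0.2       ] [0.43869402 0.20669193 0.2       ] [0.44884564 0.26432166 0.2       ] 0.11703401843580832
```

Scaled: 0.012 m is 0.03, 0.002 m is 0.005.

Emit:
tcp_steps(plan=[0.045, 0.005, 0, 0.03, 0, 0, 0, 0.045, 0, 0, 0.03, 0, 0, 0, 0.045, 0, 0, 0.03, 0, 0, 0, 0.045, 0, 0, 0.03, 0, 0, 0, 0.0, 0, 0, 0, 0, 0, 0, 0.0, 0, 0, 0, 0, 0, 0, 0, 0, 0, 0, 0, 0, 0, 0, 0, 0, 0, 0, 0, 0, 0, 0, 0, 0, 0, 0, 0, 0, 0, 0, 0, 0, 0, 0], grip_n=50)

```text
time_s: 14.32
tool_pos: [0.45, 0.2635, 0.2537]
orientation: [[0.17, 0.985, -0.001], [0.985, -0.17, -0.001], [-0.001, -0.0, -1.0]]
contact_force: [-3.8, -3.3, 2.9]
gripper_width: 0.01
grasp_force: 49.1
```

```bash
python3 - <<'E'
import numpy as np
# arc displacement of the handle per 5 deg: rise and travel towards hinge
v=np.array([.235,.043])
p=v
for a in range(5,40,5):
    c,s=np.cos(np.radians(a)),np.sin(np.radians(a));q=np.array([c*v[0]-s*v[1],s*v[0]+c*v[1]])
    print(a,"ty %.4f tz %.4f"%(p[0]-q[0],p[1]-q[1]),"tot",(v-q).round(4));p=q
E
```

```text
5 ty 0.0046 tz -0.0203 tot [ 0.0046 -0.0203]
10 ty 0.0064 tz -0.0198 tot [ 0.011  -0.0402]
15 ty 0.0081 tz -0.0192 tot [ 0.0191 -0.0594]
20 ty 0.0097 tz -0.0184 tot [ 0.0289 -0.0778]
25 ty 0.0113 tz -0.0175 tot [ 0.0402 -0.0953]
30 ty 0.0128 tz -0.0165 tot [ 0.053  -0.1117]
35 ty 0.0142 tz -0.0153 tot [ 0.0672 -0.127 ]
```

Scaled: -0.0102 m is -0.0255, -0.0101 m is -0.0253.

Emit:
tcp_steps(plan=[0, 0, 0.0053, -0.0255, 0, 0, 0, 0, 0, 0.0063, -0.0253, 0, 0, 0, 0, 0, 0.0075, -0.025, 0, 0, 0, 0, 0, 0.0085, -0.0245, 0, 0, 0, 0, 0, 0.0098, -0.0243, 0, 0, 0, 0, 0, 0.0105, -0.0238, 0, 0, 0, 0, 0, 0.0118, -0.0233, 0, 0, 0, 0, 0, 0.0125, -0.0228, 0, 0, 0, 0, 0, 0, 0, 0, 0, 0, 0, 0, 0, 0, 0, 0, 0])

```text
time_s: 15.15
tool_pos: [0.4773, 0.2587, 0.331]
orientation: [[0.169, 0.986, -0.004], [0.986, -0.169, -0.001], [-0.002, -0.004, -1.0]]
contact_force: [-6.5, -2.0, 0.3]
gripper_width: 0.0106
grasp_force: 48.9
```

Scaled: -0.0088 m is -0.022, -0.0087 m is -0.0218.

Emit:
tcp_steps(plan=[0, 0, 0.0138, -0.022, 0, 0, 0, 0, 0, 0.0145, -0.0218, 0, 0, 0, 0, 0, 0.0155, -0.021, 0, 0, 0, 0, 0, 0.0165, -0.0203, 0, 0, 0, 0, 0, 0.0175, -0.0195, 0, 0, 0, 0, 0, 0.018, -0.0188, 0, 0, 0, 0, 0, 0, 0, 0, 0, 0, 0, 0, 0, 0, 0, 0, 0, 0, 0, 0, 0, 0, 0, 0, 0, 0, 0, 0, 0, 0, 0])

```text
time_s: 15.98
tool_pos: [0.5137, 0.2523, 0.3811]
orientation: [[0.169, 0.986, -0.005], [0.986, -0.169, -0.001], [-0.002, -0.005, -1.0]]
contact_force: [-11.7, -1.7, 5.8]
gripper_width: 0.0103
grasp_force: 49.9
```

```bash
python3 - <<'E'
from plant import snapshot,monitor
from h import *
for n in("top","scene"):
    s=snapshot(n);np.savez(n+"5.npz",**s)
    P=cloud(s);d=np.array([.985,-.17]);h=np.array([.450,.2635])+.235*d
    q=(P[...,:2]-h);f=-(q@d);l=q@np.array([.17,.985]);z=P[...,2]-.155
    # cover top surface points: near right/left margins away from hole
    m=(abs(l)<.13)&(abs(l)>.075)&(f>.03)&(f<.2)&(z>.02)&(z<.16)
    fit=cv2.fitLine(np.stack([f[m],z[m]],-1).astype(np.float32),cv2.DIST_HUBER,0,.01,.01).ravel()
    print(n,m.sum(),"cover angle",np.degrees(np.arctan2(fit[1],fit[0])))
s=dict(np.load("scene5.npz"));a=cv2.resize(s["img"][100:260,200:440],None,fx=3.3,fy=3.3,interpolation=cv2.INTER_CUBIC)
cv2.imwrite("pics/crop5.png",a[:,:,::-1])
st=monitor.state();print(st["tool_pos"],st["grasp_force"])
E
```

```text
top 724 cover angle 34.205505
scene 1647 cover angle 34.42032
[0.51365218 0.25238118 0.38104216] 49.8574036359787
```

View pics/crop5.png

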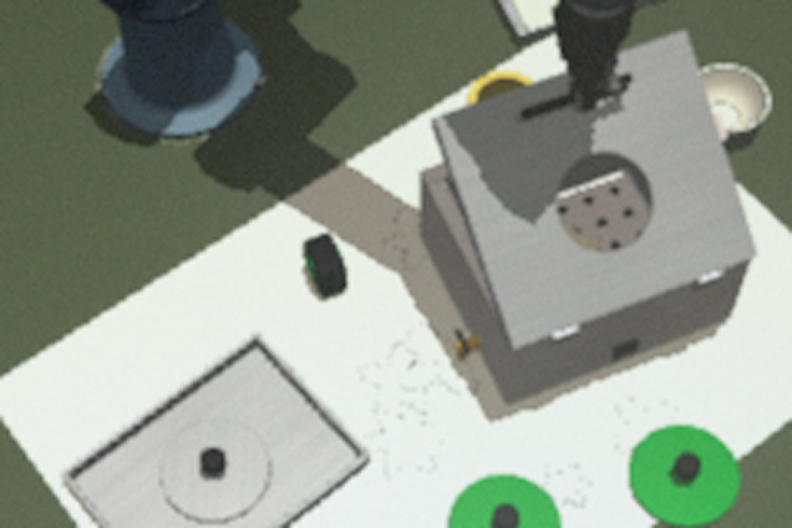

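The cover stands open with the gripper on the bar's middle at crop (580,100), and the lid is flat in the tray at crop (213,463). Depth fits give 34.2–34.4° and the arc travel about 35°. I'll let it settle, check it's still and hand in.

Emit:
tcp_steps(plan=[0, 0, 0, 0, 0, 0, 0, 0, 0, 0, 0, 0, 0, 0, 0, 0, 0, 0, 0, 0, 0, 0, 0, 0, 0, 0, 0, 0, 0, 0, 0, 0, 0, 0, 0, 0, 0, 0, 0, 0, 0, 0])

```text
time_s: 16.58
tool_pos: [0.5136, 0.2524, 0.381]
orientation: [[0.169, 0.986, -0.005], [0.986, -0.169, -0.001], [-0.002, -0.005, -1.0]]
contact_force: [-11.5, -3.7, 6.7]
gripper_width: 0.0102
grasp_force: 49.9
```

```bash
python3 -c "
from plant import finish_job,monitor
s=monitor.state();print(s['tool_pos'],max(abs(v) for v in s['qvel']),s['grasp_force']);print(finish_job())"
```

```text
[0.51363895 0.2523738  0.38104523] 0.10748313121768008 49.85362529754639
the job is handed in; nothing more can be done
None
```

The job is handed in at 16.6 s: the lid lies flat, knob up, in the empty tray, and the arm is holding the cover steady by its handle at about 35° open (measured 34–35°); the judge's result was not shown.

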